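Put the spice jars away in the touch-latch spice box

TASK

Cooking is done: put the square spice jars away in the beech spice box. Push its touch-latch lid down until it clicks, catch the lid as it springs up and lead it over to its stop without banging it; stand every square jar that is out upright on the floor of a cell of its own with its cap screwed tight (all the caps were left loose), then bring the lid down and press it until it clicks shut again. Leave the round spice jar, the lemon and the garlic where they are.

Things in the scene. Friction and masses are not known exactly. Their poses are not given: they have to be found in the camera images.
- spice_box: Fixed open-topped beech box under a reddish wooden lid, 100 mm deep (x) by 360 mm wide (y), walls 8 mm thick, 124 mm high. Origin: centre of its underside; +x points to its hinged back, away from the robot. Four cells, centred at y = +134, +54, -26 and -106 mm; then, at the -y end behind a 100 mm high partition, a 24 mm bay with the latch and its spring (nothing goes in there).
- lid (a joint): Lid angle, rad: 0 shut and latched, 2.05 open on its stop. Press the front down 6 mm to the solid stop (-0.067; 3 N is enough), let go: the touch latch frees it and a damped spring arm lifts it in 1 to 2 s to about 1.05, where it rests. From 1.6 on it leans back by itself to 2.05; let go between 1.05 and 1.5 it sinks to 1.05. Shut it: press it from 1.05 down to -0.067 (3 to 4 N), let go; it clicks and holds at 0.
- lid_hinge (a point): Middle of the lid's hinge axis, 136 mm above the worktop; the axis runs along the box's y, 47 mm behind its origin.
- lid_press (a point): Brass dot, 12 mm across, in the top face of the lid's front part: where to press. On the lid's middle line, 87 mm from the hinge axis, 141.5 mm above the worktop when shut. Its z axis is the lid's outward normal. Every full press at the shut position toggles the latch.
- lid_edge (a point): Middle of the lid's front edge, 104 mm from the hinge axis, half-way through the 10 mm thick board (376 mm wide); z axis: the lid's outward normal, x axis: to the hinge. A 6 mm thick lip hangs 14 mm below the board along this edge. Standing open, the edge is 230 mm above the worktop, 95 mm behind the box origin. Lid: 0.2 kg.
- cell0 (a point): Centre of the floor of the first (left-hand) cell, 10 mm above the worktop, cork-lined. The cell takes one jar: 84 mm (box x) by 76 mm (box y), with 124 mm high box walls at front and back and partitions 40 mm above the worktop between the cells. Cell centres are 80 mm apart along y.
- cell1 (a point): Centre of the floor of the second cell, 10 mm above the worktop, cork-lined. The cell takes one jar: 84 mm (box x) by 76 mm (box y), with 124 mm high box walls at front and back and partitions 40 mm above the worktop between the cells. Cell centres are 80 mm apart along y.
- cell2 (a point): Centre of the floor of the third cell, 10 mm above the worktop, cork-lined. The cell takes one jar: 84 mm (box x) by 76 mm (box y), with 124 mm high box walls at front and back and partitions 40 mm above the worktop between the cells. Cell centres are 80 mm apart along y.
- cell3 (a point): Centre of the floor of the fourth (right-hand) cell, 10 mm above the worktop, cork-lined. The cell takes one jar: 84 mm (box x) by 76 mm (box y), with 124 mm high box walls at front and back and partitions 40 mm above the worktop between the cells. Cell centres are 80 mm apart along y.
- jar_a_mid (a point): Square glass spice jar, dark brown (peppercorns) contents, round black screw cap 48 mm across, thick heavy foot. Body 48 x 48 x 76 mm, total height 109 mm, 0.23 to 0.38 kg. This point is on its axis half-way up, 54.5 mm above its underside; x, y along its sides. Cap from 28.5 to 54.5 mm above this point; the jar's shoulder is 21.5 mm above it. May be absent.
- jar_a_cap (a joint): Angle of that jar's captive screw cap, rad: 0 tight (hard stop), positive unscrewed (counter-clockwise from above); starts 0.4 to 1.2. Twist clockwise to tighten, 0.012 N m; the standing jar does not turn until the cap is tight, then turns along. The cap neither rises nor comes off. Tight: the white line on the cap points at the white dot on the shoulder.
- jar_b_mid (a point): Square glass spice jar, yellow (turmeric root) contents, round black screw cap 48 mm across, thick heavy foot. Body 48 x 48 x 76 mm, total height 109 mm, 0.23 to 0.38 kg. This point is on its axis half-way up, 54.5 mm above its underside; x, y along its sides. Cap from 28.5 to 54.5 mm above this point; the jar's shoulder is 21.5 mm above it. May be absent.
- jar_b_cap (a joint): Angle of that jar's captive screw cap, rad: 0 tight (hard stop), positive unscrewed (counter-clockwise from above); starts 0.4 to 1.2. Twist clockwise to tighten, 0.012 N m; the standing jar does not turn until the cap is tight, then turns along. The cap neither rises nor comes off. Tight: the white line on the cap points at the white dot on the shoulder.
- jar_c_mid (a point): Square glass spice jar, dark red (dried chillies) contents, round black screw cap 48 mm across, thick heavy foot. Body 48 x 48 x 76 mm, total height 109 mm, 0.23 to 0.38 kg. This point is on its axis half-way up, 54.5 mm above its underside; x, y along its sides. Cap from 28.5 to 54.5 mm above this point; the jar's shoulder is 21.5 mm above it. May be absent.
- jar_c_cap (a joint): Angle of that jar's captive screw cap, rad: 0 tight (hard stop), positive unscrewed (counter-clockwise from above); starts 0.4 to 1.2. Twist clockwise to tighten, 0.012 N m; the standing jar does not turn until the cap is tight, then turns along. The cap neither rises nor comes off. Tight: the white line on the cap points at the white dot on the shoulder.
- jar_d_mid (a point): Square glass spice jar, green (cardamom pods) contents, round black screw cap 48 mm across, thick heavy foot. Body 48 x 48 x 76 mm, total height 109 mm, 0.23 to 0.38 kg. This point is on its axis half-way up, 54.5 mm above its underside; x, y along its sides. Cap from 28.5 to 54.5 mm above this point; the jar's shoulder is 21.5 mm above it. May be absent.
- jar_d_cap (a joint): Angle of that jar's captive screw cap, rad: 0 tight (hard stop), positive unscrewed (counter-clockwise from above); starts 0.4 to 1.2. Twist clockwise to tighten, 0.012 N m; the standing jar does not turn until the cap is tight, then turns along. The cap neither rises nor comes off. Tight: the white line on the cap points at the white dot on the shoulder.
- spice_b: Round spice jar with a black cap, 44 mm across, 105 mm high, standing by; not to be put away. Origin at its underside.
- lemon: Lemon, 78 x 55 x 56 mm, lying by. Origin at its underside.
- garlic: Garlic bulb, 60 x 57 x 58 mm, lying by. Origin at its underside.

How it is judged:
By the outcome, as a careful person would: the job done as asked, in the order asked, and still so for the second after the job is handed in, with the robot touching nothing.
Of jar_a, jar_b, jar_c, jar_d only 3 to 4 are there at a start; the rules pass over those that are not, and their reading is None.
At some moment in a run one of jar_a, jar_b, jar_c, jar_d may be knocked a few centimetres aside while the robot is not near it.
It also fails if it takes over 210 s, if anything falls off the work surface, if the arm or the gripper's body presses on something with over 40 N, if the wrist force passes 120 N, or if a joint passes its speed limit or range.

ROBOT

A 6-joint arm with a two-finger parallel gripper is mounted at the origin on a cart in front of the work surface, level with it; the furniture and walls round the work are solid. World frame = base frame: x ahead of the robot, y to its left, z up, the work surface at z = 0. Lengths are in m, angles in rad, forces in N, time in s.
With the tool pointing down it reaches from about 0.35 to 0.975 m from the base axis. Payload 4.9 kg.
Tool frame: the origin (TCP) lies on the mounting face of the last link; the fingertips stand 173 mm ahead of it and the grasp point (between the pads) lies 155 mm ahead of it (env.nose_length is the distance from the TCP to the fingertips, in m); z points along the fingers, y is the line along which they close (so a half turn about z gives the same grasp; the last joint's range is limited). The gripper opens to 85 mm and grips with 20 to 120 N. Pads are 22 mm wide; open, the fingers measure 114 mm over their backs; the gripper's body (76 mm by 85 mm) begins 54 mm behind the grasp point. The pads swing forward as they close: fully open they stand 13 mm farther back than shut.
Start: joints at [1.157, 0.053, 1.613, -0, 1.476, -0.119], TCP at [0.182, 0.598, 0.405] pointing down, gripper open.
Joint ranges: [-3.01, 3.01], [-1.01, 2.22], [0.06, 2.58], [-1.02, 4.17], [0.09, 2.62], [-3.14, 3.14]. Speed limits (rad/s): [2.57, 2.57, 3.14, 3.14, 3.14, 3.14].

INTERFACE

Orientations are given as [roll, pitch, yaw] about the fixed x, y, z axes, in that order (R = Rz(yaw) Ry(pitch) Rx(roll)).
In Python, from bench import status, read_camera, ticket, env gives the robot as it stands. The module is installed in compiled form; this text tells all that it offers.
- The arm moves only by the tool step_arm, never from a script. Its argument "deltas" is a list of rows, each a list of 7 numbers: the turn, a rotation vector about the world's x, y, z in degrees, then the shift along the world's x, y, z in mm, then the finger opening in mm, from 0 to 85.4. In form: [[rx, ry, rz, tx, ty, tz, hand], ...]. A call has 1 to 10 rows; each row shifts and turns the commanded pose from where the row before left it; what a row does not reach is not made up. A row lasts 1/12 s, in which the tool goes at most 41.7 mm and 7.16 degrees, less where a joint would pass 70% of its speed; a pose out of reach is approached as far as the arm can. A call with a gripper value outside its range is refused whole. The fingers move at their own pace and stop on an object; "grip_force" is the grip in N (left out, the last holds). Time passes only in rows, so rows that do not move let the fingers close. It gives the time, the measured TCP pose, the force, the opening and the grip force at its end, in the units of the state.
- status.read_state(): the state, without advancing time (a new reading comes with each control period).
- read_camera(name): name is "side" or "top"; returns a dict with "img" (480x640x3 uint8, red, green, blue), "range_z" (480x640 float32, m along the optical axis (not along the pixel's ray), 0 where there is no reading), "vertical_fov" (degrees; the focal length in pixels is half the picture's height over the tangent of half this angle, whatever the lens; pixels are square), "cx", "cy" (the principal point, pixels), "cam_to_world" (4x4, takes a point from camera to world coordinates). Camera axes: x right, y down, z forward; pixel columns grow to the right and rows downward; lengths in m; the calibration is good to about 2 mm. A picture is of the moment at which its call begins.
- ticket.sign_off(): hands the job in; it is judged then, once.
The state is a dict: "t": time; "q": joint angles; "joint_vel": joint speeds; "tau": joint torques, N m; "eef_pos": TCP position; "tcp_rot": TCP orientation; "force": force on the tool from outside, world axes, zero at the start; "moment": the same for the moment, N m; "finger_gap": finger opening in m; "gripper_force": force on a finger pad.
Only numpy, scipy, OpenCV 4.12 (cv2) and the standard library are available. Lean on these libraries where they do the work, as an engineer would, in place of code of your own. Each camera call takes 0.05 s, during which the arm holds its last target. There are 200 camera calls.

## Working session

There is one attempt and no reset: what is moved stays moved. The work goes in short steps, Python scripts to look and compute and a tool call to move; the robot and the scene stay as the last step left them, time stands still between calls to the robot, and variables do not carry over. Pictures are saved under pics/ and viewed, at most 14 in all, crops included, and the job is handed in when it is done.

Besides the shell and the picture viewer there is one more tool, called after "Call:" as name(argument=value, ...), one argument or row to a line, values as JSON. step_arm: Moves the arm, as the interface text tells. Its arguments: {"type":"object","properties":{"deltas":{"type":"array"},"grip_force":{"type":"number"}},"required":["deltas"]}

```bash
mkdir -p pics; ls; cat > h.py <<'E'
import numpy as np, cv2
from bench import status, read_camera, ticket, env
def cam(name, save=None):
    d=read_camera(name); d['f']=240/np.tan(np.radians(d['vertical_fov'])/2)
    if save: cv2.imwrite('pics/'+save, cv2.cvtColor(d['img'],cv2.COLOR_RGB2BGR))
    return d
def cloud(d):
    v,u=np.mgrid[0:480,0:640]; z=d['range_z']; 
    P=np.stack([(u-d['cx'])*z/d['f'],(v-d['cy'])*z/d['f'],z],-1)
    T=np.array(d['cam_to_world']); W=P@T[:3,:3].T+T[:3,3]; W[z==0]=np.nan; return W
def ray(d,u,v,h):
    T=np.array(d['cam_to_world']); r=T[:3,:3]@np.array([(u-d['cx'])/d['f'],(v-d['cy'])/d['f'],1]); o=T[:3,3]
    return o+r*(h-o[2])/r[2]
def proj(d,p):
    T=np.array(d['cam_to_world']); c=T[:3,:3].T@(np.array(p)-T[:3,3]); return c[0]/c[2]*d['f']+d['cx'],c[1]/c[2]*d['f']+d['cy']
E
python3 - <<'E'
from h import *
for n in('top','side'):
    d=cam(n,n+'0.png'); print(n,d['f'],d['cx'],d['cy'],np.round(d['cam_to_world'],3).tolist(), (d['range_z']>0).mean())
s=status.read_state(); print({k:np.round(v,3).tolist() for k,v in s.items()}, env.nose_length)
E
```

```text
pics
top 444.7038779921958 323.41543300360405 239.16568446346844 [[-0.001, -0.992, 0.125, 0.424], [-1.0, -0.0, -0.013, 0.122], [0.013, -0.125, -0.992, 1.166], [0.0, 0.0, 0.0, 1.0]] 0.9693619791666667
side 552.0243302586139 325.4250128824715 236.6783378588026 [[1.0, -0.006, 0.019, 0.532], [-0.015, -0.856, 0.517, -0.613], [0.013, -0.517, -0.856, 1.338], [0.0, 0.0, 0.0, 1.0]] 0.9720735677083333
{'t': 0.1, 'q': [1.157, 0.053, 1.614, -0.0, 1.476, -0.119], 'joint_vel': [0.0, -0.0, -0.004, 0.0, -0.0, -0.002], 'tau': [0.0, -39.49, -37.136, -0.0, 0.004, -0.0], 'eef_pos': [0.182, 0.598, 0.404], 'tcp_rot': [-3.14, -0.0, 2.847], 'force': [0.73, -0.299, -0.139], 'moment': [-0.006, 0.011, -0.034], 'gripper_force': 0.0, 'finger_gap': 0.085} 0.1734
```

View pics/top0.png

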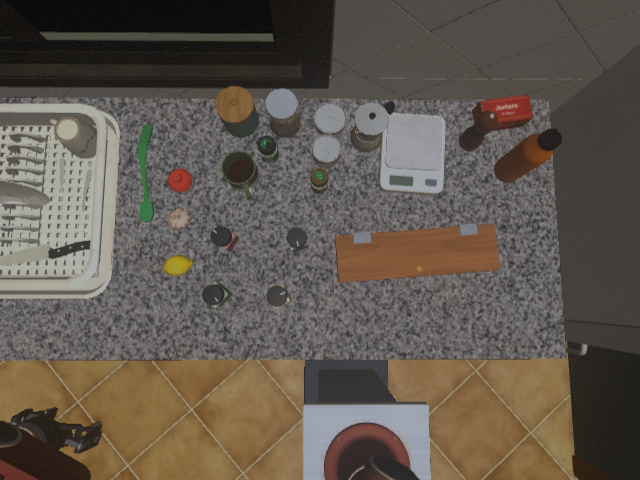

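View pics/side0.png

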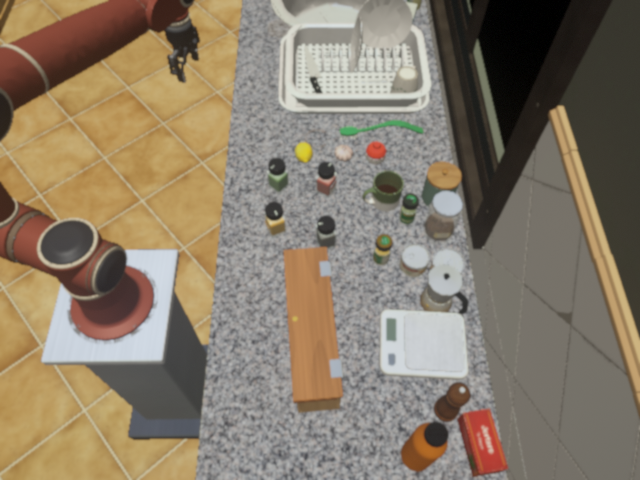

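The top view shows the lid at about (336–499, 225–281) with the brass dot at (419,268). Four black-capped square jars stand at (222,237) red, (297,238) brown, (214,295) green and (278,296) yellow. The lemon is at (178,265) and the garlic at (179,218). The side view agrees. Next I'll measure them.

```bash
cat >> h.py <<'E'
def jars(d,guess):
    W=cloud(d); im=d['img'].astype(int); out={}
    for k,g in guess.items():
        m=(abs(W[...,2]-.109)<.012)&(np.hypot(W[...,0]-g[0],W[...,1]-g[1])<.04)&(im.max(-1)<110)
        m=cv2.morphologyEx(m.astype(np.uint8),cv2.MORPH_OPEN,np.ones((3,3)))
        if m.sum()<30: out[k]=None; continue
        m=cv2.morphologyEx(m,cv2.MORPH_CLOSE,np.ones((5,5)))
        cs=max(cv2.findContours(m,cv2.RETR_EXTERNAL,2)[0],key=cv2.contourArea); (u,v),r=cv2.minEnclosingCircle(cs)
        w=W[m>0]; out[k]=(np.round(ray(d,u,v,.109),4).tolist(), np.round(np.nanmedian(w,0),4).tolist(), round(r,1))
    return out
E
python3 - <<'E'
from h import *
d=cam('top'); s=cam('side')
px={'c':(222,237),'a':(297,238),'d':(214,295),'b':(278,296)}
g={k:ray(d,*p,.109) for k,p in px.items()}
print(jars(d,g)); print(jars(s,g))
for n,c in(('top',d),('side',s)):
    W=cloud(c); im=c['img'].astype(int)
    m=(abs(W[...,2]-.1415)<.012)&(abs(W[...,0]-.4)<.15)&(W[...,1]<.06)&(W[...,1]>-.36)
    m=cv2.morphologyEx(m.astype(np.uint8),cv2.MORPH_OPEN,np.ones((5,5)))
    cs=max(cv2.findContours(m,cv2.RETR_EXTERNAL,2)[0],key=cv2.contourArea)
    r=cv2.minAreaRect(cs); B=cv2.boxPoints(r); print(n,r,np.median(W[m>0],0),[np.round(ray(c,*b,.1415),4).tolist() for b in B])
    hsv=cv2.cvtColor(c['img'],cv2.COLOR_RGB2HSV)
    u0,v0=map(int,(419,268) if n=='top' else (295,319))
    pt=hsv[v0-6:v0+7,u0-6:u0+7].astype(int); sc=pt[...,1]*1.0+pt[...,2]; 
    w=np.clip(sc-np.percentile(sc,85),0,None); vv,uu=np.mgrid[v0-6:v0+7,u0-6:u0+7]
    u,v=(w*uu).sum()/w.sum(),(w*vv).sum()/w.sum(); print('dot',u,v,ray(c,u,v,.1415))
tiles=[]
for c,n in((d,'t'),(s,'s')):
    for k,p in g.items():
        u,v=map(int,proj(c,[p[0],p[1],.08])); tiles.append(cv2.resize(c['img'][v-24:v+24,u-24:u+24],(196,196),interpolation=cv2.INTER_CUBIC))
I=np.vstack([np.hstack(tiles[:4]),np.hstack(tiles[4:])]); cv2.imwrite('pics/jars.png',I[...,::-1])
E
```

```text
{'c': ([0.5653, 0.3552, 0.109], [0.565, 0.3546, 0.1092], 10.3), 'a': ([0.5615, 0.1727, 0.109], [0.5624, 0.1737, 0.1093], 10.1), 'd': ([0.4254, 0.3699, 0.109], [0.4251, 0.3702, 0.109], 10.6), 'b': ([0.4226, 0.2189, 0.109], [0.4226, 0.2199, 0.1091], 10.4)}
{'c': ([0.5637, 0.3501, 0.109], [0.5619, 0.3504, 0.1097], 8.7), 'a': ([0.5607, 0.1693, 0.109], [0.5617, 0.1695, 0.11], 9.0), 'd': ([0.4258, 0.368, 0.109], [0.4264, 0.3671, 0.1102], 8.6), 'b': ([0.422, 0.2144, 0.109], [0.4231, 0.2141, 0.1097], 9.0)}
top ((422.0, 261.0), (40.0, 154.0), 90.0) [ 0.50937388 -0.10266407  0.14167075] [[0.5491, 0.0585, 0.1415], [0.5493, -0.3009, 0.1415], [0.4563, -0.2962, 0.1415], [0.4566, 0.0592, 0.1415]]
dot 419.0078186082877 268.22830336200155 [ 0.48584353 -0.11203689  0.1415    ]
side ((304.006103515625, 326.90142822265625), (146.3922882080078, 38.16228485107422), 89.13194274902344) [ 0.50887508 -0.12464172  0.1432381 ] [[0.4549, 0.0606, 0.1415], [0.5496, 0.0615, 0.1415], [0.5503, -0.2995, 0.1415], [0.4684, -0.2998, 0.1415]]
dot 294.60526315789474 318.3464912280702 [ 0.48405833 -0.11107099  0.1415    ]
```

View pics/jars.png

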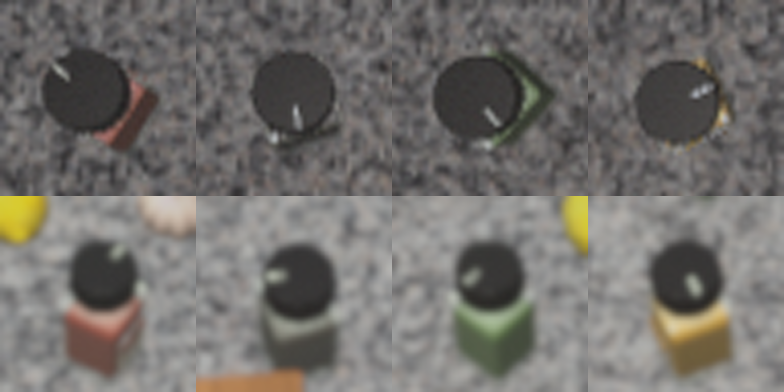

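The crops show the white cap lines and the shoulder dots clearly, and all four caps are loose. The crops also confirm the four jars are square. Next is the box yaw, from the wood colour.

```bash
python3 - <<'E'
from h import *
for n in('top','side'):
    c=cam(n); W=cloud(c)
    m=(abs(W[...,2]-.1415)<.008)&(W[...,0]>.38)&(W[...,0]<.66)&(W[...,1]<.13)&(W[...,1]>-.36)
    m=cv2.morphologyEx(m.astype(np.uint8),cv2.MORPH_OPEN,np.ones((5,5)))
    cs=max(cv2.findContours(m,cv2.RETR_EXTERNAL,2)[0],key=cv2.contourArea)[:,0]
    P=np.array([ray(c,u,v,.1415)[:2]*1000 for u,v in cs]).astype(np.float32)
    r=cv2.minAreaRect(P); print(n,r,np.round(cv2.boxPoints(r)).tolist())
E
```

```text
top ((523.1929931640625, -108.20018005371094), (111.53144073486328, 375.09222412109375), 4.4855241775512695) [[453.0, 74.0], [482.0, -300.0], [593.0, -291.0], [564.0, 83.0]]
side ((523.94921875, -109.52423095703125), (113.45103454589844, 377.3723449707031), 4.5807294845581055) [[452.0, 74.0], [482.0, -302.0], [596.0, -293.0], [565.0, 83.0]]
```

Call:
step_arm(
  deltas=[
    [0,0,-3.4,12.6,-29.5,0,0],
    [0,0,-3.4,12.6,-29.5,0,0],
    [0,0,-3.4,12.6,-29.5,0,0],
    [0,0,-3.4,12.6,-29.5,0,0],
    [0,0,-3.4,12.6,-29.5,0,0],
    [0,0,-3.4,12.6,-29.5,0,0],
    [0,0,-3.4,12.6,-29.5,0,0],
    [0,0,-3.4,12.6,-29.5,0,0],
    [0,0,-3.4,12.6,-29.5,0,0],
    [0,0,-3.4,12.6,-29.5,0,0],
  ],
  grip_force=30,
)

```text
t: 1.13
eef_pos: [0.3077, 0.3016, 0.4048]
tcp_rot: [3.141, 0.0, 2.251]
force: [0.7, -0.0, -0.4]
finger_gap: 0.0
gripper_force: 0.0
```

Call:
step_arm(
  deltas=[
    [0,0,-3.4,12.6,-29.5,0,0],
    [0,0,-3.4,12.6,-29.5,0,0],
    [0,0,-3.4,12.6,-29.5,0,0],
    [0,0,-3.4,12.6,-29.5,0,0],
    [0,0,-3.4,12.6,-29.5,0,0],
    [0,0,-3.4,12.6,-29.5,0,0],
    [0,0,-3.4,12.6,-29.5,0,0],
    [0,0,-3.4,12.6,-29.5,0,0],
    [0,0,-3.4,12.6,-29.5,0,0],
    [0,0,-3.4,12.6,-29.5,0,0],
  ],
)

```text
t: 1.97
eef_pos: [0.4338, 0.0064, 0.4049]
tcp_rot: [3.141, 0.0, 1.657]
force: [0.9, 0.5, -0.1]
finger_gap: 0.0001
gripper_force: 0.0
```

Call:
step_arm(
  deltas=[
    [0,0,-0.5,12.6,-29.5,0,0],
    [0,0,0,12.6,-29.5,0,0],
    [0,0,0,12.6,-29.5,-10,0],
    [0,0,0,12.6,-29.5,-20,0],
    [0,0,0,0,0,-20,0],
    [0,0,0,0,0,-15,0],
    [0,0,0,0,0,0,0],
  ],
)

```text
t: 2.55
eef_pos: [0.4829, -0.1102, 0.3356]
tcp_rot: [-3.135, -0.003, 1.65]
force: [0.1, 1.0, -1.4]
finger_gap: 0.0001
gripper_force: 0.0
```

Call:
step_arm(
  deltas=[
    [0,0,0,2,-1.5,-5,0],
    [0,0,0,0,0,-5,0],
    [0,0,0,0,0,-4,0],
    [0,0,0,0,0,-3,0],
    [0,0,0,0,0,0,0],
    [0,0,0,0,0,0,0],
  ],
)

```text
t: 3.05
eef_pos: [0.486, -0.1113, 0.323]
tcp_rot: [3.141, 0.0, 1.652]
force: [0.0, 1.0, 0.3]
finger_gap: 0.0001
gripper_force: 0.0
```

Call:
step_arm(
  deltas=[
    [0,0,0,-1,0,-3,0],
    [0,0,0,0,0,-3,0],
    [0,0,0,0,0,-2,0],
    [0,0,0,0,0,-2,0],
    [0,0,0,0,0,-2,0],
    [0,0,0,0,0,-2,0],
  ],
)

```text
t: 3.55
eef_pos: [0.4851, -0.1115, 0.3091]
tcp_rot: [-3.141, -0.0, 1.651]
force: [-5.0, 0.8, 14.1]
finger_gap: 0.0
gripper_force: 7.9
```

Call:
step_arm(
  deltas=[
    [0,0,0,0,0,-1,0],
    [0,0,0,0,0,-1,0],
    [0,0,0,0,0,0,0],
  ],
)

```text
t: 3.8
eef_pos: [0.4852, -0.1115, 0.3091]
tcp_rot: [-3.141, -0.0, 1.651]
force: [-8.7, 2.2, 13.8]
finger_gap: -0.0002
gripper_force: 6.9
```

Call:
step_arm(
  deltas=[
    [0,0,0,-10,0,25,0],
    [0,0,0,-20,0,35,0],
    [0,0,0,-20,0,35,40],
    [0,0,0,0,0,35,40],
    [0,0,0,0,0,20,60],
    [0,0,0,0,0,0,60],
    [0,0,0,0,0,0,60],
    [0,0,0,0,0,0,60],
    [0,0,0,0,0,0,60],
    [0,0,0,0,0,0,60],
  ],
)

```text
t: 4.63
eef_pos: [0.4349, -0.1114, 0.4546]
tcp_rot: [-3.138, -0.002, 1.651]
force: [0.2, -0.2, 0.1]
finger_gap: 0.0601
gripper_force: 0.0
```

Call:
step_arm(
  deltas=[
    [0,0,0,0,0,0,60],
    [0,0,0,0,0,0,60],
    [0,0,0,0,0,0,60],
    [0,0,0,0,0,0,60],
    [0,0,0,0,0,0,60],
    [0,0,0,0,0,0,60],
    [0,0,0,0,0,0,60],
    [0,0,0,0,0,0,60],
    [0,0,0,0,0,0,60],
    [0,0,0,0,0,0,60],
  ],
)

```text
t: 5.47
eef_pos: [0.435, -0.1115, 0.4568]
tcp_rot: [3.142, 0.0, 1.651]
force: [-0.8, -0.1, -0.6]
finger_gap: 0.0598
gripper_force: 0.0
```

```bash
cat >> h.py <<'E'
YB=np.radians(4.5); O=np.array([.525,-.109]); EX=np.array([np.cos(YB),np.sin(YB)]); EY=np.array([-np.sin(YB),np.cos(YB)])
def inbox(W):
    r=W[...,:2]-O; return r@EX, r@EY, W[...,2]
def lid():
    c=cam('side'); x,y,z=inbox(cloud(c)); px=[]
    m=(x>-.09)&(x<.13)&(z>.15)&(z<.27)&(((y>.09)&(y<.185))|((y<-.09)&(y>-.185)))
    for h in np.arange(.15,.27,.01):
        k=m&(abs(z-h)<.005)
        if k.sum()>5: px.append((round(h,3),int(k.sum()),np.round(np.percentile(x[k],[5,50,95])*1000).tolist()))
    return px
E
python3 - <<'E'
from h import *
for r in lid(): print(r)
cam('top','t1.png')
s=status.read_state(); print(s['eef_pos'],s['tcp_rot'],s['q'])
E
```

```text
(np.float64(0.15), 96, [41.0, 44.0, 46.0])
(np.float64(0.16), 192, [36.0, 39.0, 43.0])
(np.float64(0.17), 193, [30.0, 33.0, 36.0])
(np.float64(0.18), 181, [23.0, 27.0, 30.0])
(np.float64(0.19), 240, [-26.0, 20.0, 24.0])
(np.float64(0.2), 194, [11.0, 15.0, 18.0])
(np.float64(0.21), 215, [5.0, 9.0, 12.0])
(np.float64(0.22), 664, [-21.0, -13.0, 5.0])
(np.float64(0.23), 358, [-13.0, -5.0, -0.0])
[ 0.43497211 -0.11148069  0.45670271] [-3.14154823e+00  2.23315421e-05  1.65122250e+00] [-4.16889903e-01 -4.12599104e-01  1.93456246e+00 -4.08695997e-05
  1.61965769e+00 -4.97318075e-01]
```

View pics/t1.png

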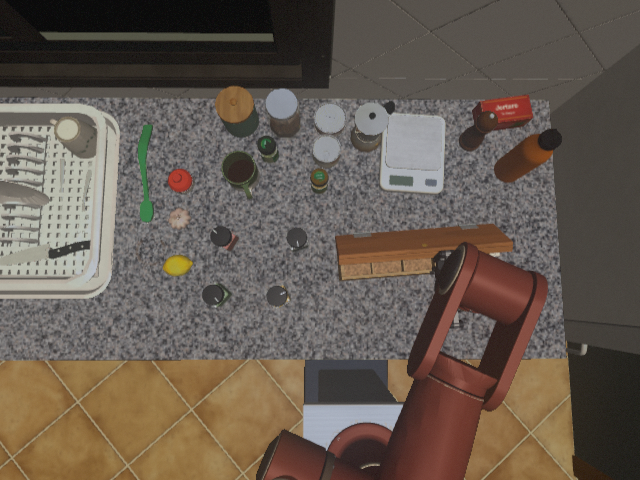

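The lid rests at about 1.05 rad, and its outer face runs from x=44 mm at z=150 mm to x=9 mm at z=210 mm. Now I'll bracket the front edge with the fingers and lead it over.

Call:
step_arm(
  deltas=[
    [0,0,0,21,0.5,0,46],
    [0,0,0,21,0.5,0,46],
    [0,0,0,21,0.5,0,46],
    [0,0,0,21,0.5,0,46],
    [0,0,0,0,0,-15,46],
    [0,0,0,0,0,-20,46],
    [0,0,0,0,0,-15,46],
    [0,0,0,0,0,-10,46],
    [0,0,0,0,0,0,46],
    [0,0,0,0,0,0,46],
  ],
)

```text
t: 6.4
eef_pos: [0.5189, -0.1095, 0.3965]
tcp_rot: [-3.141, -0.0, 1.651]
force: [0.0, 0.1, -0.5]
finger_gap: 0.0461
gripper_force: 0.0
```

Call:
step_arm(
  deltas=[
    [0,0,0,0,0,-10,46],
    [0,0,0,0,0,-7,46],
    [0,0,0,0,0,-4,46],
    [0,0,0,0,0,0,46],
    [0,0,0,0,0,0,46],
  ],
)

```text
t: 6.82
eef_pos: [0.5189, -0.1095, 0.3754]
tcp_rot: [-3.141, -0.0, 1.651]
force: [-0.6, 0.6, 0.4]
finger_gap: 0.0459
gripper_force: 0.0
```

```bash
python3 - <<'E'
from h import *
for r in lid(): print(r)
d=cam('side'); I=d['img'][230:430,240:400]; cv2.imwrite('pics/s2.png',cv2.resize(I,None,fx=3,fy=3,interpolation=2)[...,::-1])
E
```

```text
(np.float64(0.15), 72, [42.0, 44.0, 47.0])
(np.float64(0.16), 111, [35.0, 39.0, 42.0])
(np.float64(0.17), 101, [29.0, 33.0, 36.0])
(np.float64(0.18), 115, [24.0, 27.0, 30.0])
(np.float64(0.19), 147, [-27.0, 20.0, 24.0])
(np.float64(0.2), 117, [11.0, 15.0, 18.0])
(np.float64(0.21), 123, [4.0, 9.0, 12.0])
(np.float64(0.22), 389, [-21.0, -12.0, 5.0])
(np.float64(0.23), 209, [-13.0, -5.0, -0.0])
```

View pics/s2.png

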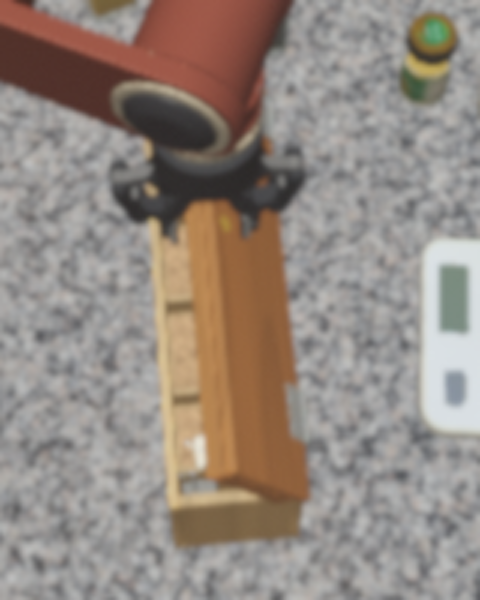

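The side crop shows the fingers straddling the lid edge, with the pads at about (170,230) and (250,225) and the edge between them. Now I'll lead it over slowly.

Call:
step_arm(
  deltas=[
    [0,0,0,2.5,0.2,1,42],
    [0,0,0,2.5,0.2,1,38],
    [0,0,0,2.5,0.2,1,36],
    [0,0,0,2.5,0.2,1,36],
    [0,0,0,2.5,0.2,1,36],
    [0,0,0,2.5,0.2,1,36],
    [0,0,0,2.5,0.2,1,36],
    [0,0,0,2.5,0.2,1,36],
    [0,0,0,2.5,0.2,0,36],
    [0,0,0,2.5,0.2,0,36],
  ],
)

```text
t: 7.75
eef_pos: [0.5443, -0.1074, 0.3837]
tcp_rot: [3.141, -0.0, 1.651]
force: [-1.1, -0.4, 0.9]
finger_gap: 0.0363
gripper_force: 0.4
```

Call:
step_arm(
  deltas=[
    [0,0,0,2.5,0.2,0.5,35],
    [0,0,0,2.5,0.2,0.5,34],
    [0,0,0,2.5,0.2,0.5,34],
    [0,0,0,2.5,0.2,0.5,33],
    [0,0,0,2.5,0.2,0.5,33],
    [0,0,0,2.5,0.2,0.5,33],
    [0,0,0,2.5,0.2,0,32],
    [0,0,0,2.5,0.2,0,32],
    [0,0,0,2,0.2,0,32],
    [0,0,0,2,0.2,0,32],
  ],
)

```text
t: 8.58
eef_pos: [0.5682, -0.1055, 0.3866]
tcp_rot: [-3.141, -0.0, 1.651]
force: [-0.9, 0.1, 0.0]
finger_gap: 0.032
gripper_force: 0.1
```

```bash
python3 - <<'E'
from h import *
for r in lid(): print(r)
E
```

```text
(np.float64(0.16), 8, [18.0, 23.0, 26.0])
(np.float64(0.21), 8, [9.0, 20.0, 27.0])
(np.float64(0.22), 105, [8.0, 17.0, 27.0])
(np.float64(0.24), 509, [28.0, 39.0, 50.0])
(np.float64(0.25), 20, [30.0, 41.0, 48.0])
```

Call:
step_arm(
  deltas=[
    [0,0,0,1.5,0.1,0,31],
    [0,0,0,1.5,0.1,0,30],
    [0,0,0,1.5,0.1,0,30],
    [0,0,0,1.5,0.1,0,30],
    [0,0,0,1.5,0.1,0,30],
    [0,0,0,1.5,0.1,0,30],
    [0,0,0,1.5,0.1,-0.5,30],
    [0,0,0,1.5,0.1,-0.5,30],
    [0,0,0,1.5,0.1,-0.5,30],
    [0,0,0,1.5,0.1,-0.5,30],
  ],
)

```text
t: 9.47
eef_pos: [0.5831, -0.1045, 0.3846]
tcp_rot: [-3.142, -0.0, 1.651]
force: [1.0, -0.2, -0.1]
finger_gap: 0.03
gripper_force: 0.0
```

Call:
step_arm(
  deltas=[
    [0,0,0,1.5,0.1,-0.5,30],
    [0,0,0,1.5,0.1,-0.5,30],
    [0,0,0,1.5,0.1,-0.5,30],
    [0,0,0,1.5,0.1,-0.5,30],
    [0,0,0,1.5,0.1,-0.5,30],
    [0,0,0,1.5,0.1,-0.5,30],
    [0,0,0,1.5,0.1,-0.5,30],
    [0,0,0,1.5,0.1,-0.5,30],
    [0,0,0,1.5,0.1,-0.5,30],
    [0,0,0,1.5,0.1,-0.5,30],
  ],
)

```text
t: 10.3
eef_pos: [0.5981, -0.1035, 0.3796]
tcp_rot: [-3.142, -0.0, 1.651]
force: [-0.9, 0.7, 0.7]
finger_gap: 0.0299
gripper_force: 0.1
```

```bash
python3 - <<'E'
from h import *
for r in lid(): print(r)
E
```

```text
(np.float64(0.15), 41, [29.0, 47.0, 49.0])
(np.float64(0.16), 65, [21.0, 49.0, 52.0])
(np.float64(0.17), 56, [18.0, 53.0, 56.0])
(np.float64(0.18), 65, [52.0, 57.0, 60.0])
(np.float64(0.19), 79, [51.0, 61.0, 64.0])
(np.float64(0.2), 65, [52.0, 65.0, 67.0])
(np.float64(0.21), 21, [53.0, 58.0, 67.0])
(np.float64(0.22), 111, [42.0, 56.0, 65.0])
(np.float64(0.23), 168, [40.0, 81.0, 87.0])
(np.float64(0.24), 355, [66.0, 73.0, 84.0])
```

Call:
step_arm(
  deltas=[
    [0,0,0,1.2,0.1,-0.5,30],
    [0,0,0,1.2,0.1,-0.5,30],
    [0,0,0,1.2,0.1,-0.5,30],
    [0,0,0,1.2,0.1,-0.5,30],
    [0,0,0,1.2,0.1,-0.5,30],
    [0,0,0,1.2,0.1,-0.5,30],
    [0,0,0,1.2,0.1,-0.5,30],
    [0,0,0,1.0,0.1,-0.5,30],
    [0,0,0,1.0,0.1,-0.5,30],
    [0,0,0,1.0,0.1,-0.5,30],
  ],
)

```text
t: 11.18
eef_pos: [0.6095, -0.1025, 0.3747]
tcp_rot: [-3.141, -0.0, 1.651]
force: [-1.2, -0.0, -0.0]
finger_gap: 0.0299
gripper_force: 0.0
```

Call:
step_arm(
  deltas=[
    [0,0,0,1,0.1,0,31],
    [0,0,0,1,0.1,0,32],
    [0,0,0,1,0.1,0,33],
    [0,0,0,0,0,0,36],
    [0,0,0,0,0,0,40],
    [0,0,0,0,0,0,44],
    [0,0,0,0,0,0,44],
  ],
)

```text
t: 11.77
eef_pos: [0.6124, -0.1022, 0.3747]
tcp_rot: [-3.142, -0.0, 1.651]
force: [-0.3, -0.6, 0.2]
finger_gap: 0.0438
gripper_force: 0.0
```

```bash
python3 - <<'E'
from h import *
for r in lid(): print(r)
E
```

```text
(np.float64(0.15), 63, [46.0, 49.0, 52.0])
(np.float64(0.16), 112, [22.0, 52.0, 56.0])
(np.float64(0.17), 95, [46.0, 57.0, 60.0])
(np.float64(0.18), 83, [57.0, 63.0, 66.0])
(np.float64(0.19), 112, [58.0, 68.0, 72.0])
(np.float64(0.2), 110, [58.0, 73.0, 77.0])
(np.float64(0.21), 71, [65.0, 76.0, 78.0])
(np.float64(0.22), 113, [53.0, 67.0, 84.0])
(np.float64(0.23), 331, [52.0, 89.0, 97.0])
(np.float64(0.24), 176, [76.0, 80.0, 87.0])
```

The lid is on its stop. Next I'll lift clear, go above jar a (brown) and measure again.

Call:
step_arm(
  deltas=[
    [0,0,0,0,0,20,46],
    [0,0,0,0,0,30,46],
    [0,0,0,-6,39,20,60],
    [0,0,0,-8,39,0,75],
    [0,0,0,-8,39,0,85],
    [0,0,0,-8,39,0,85],
    [0,0,0,-8,39,0,85],
    [0,0,0,-8,39,-20,85],
    [0,0,0,-5,39,-20,85],
    [0,0,0,0,0,-30,85],
  ],
)

```text
t: 12.65
eef_pos: [0.5618, 0.1691, 0.3787]
tcp_rot: [3.135, -0.003, 1.657]
force: [0.4, 0.0, 0.7]
finger_gap: 0.0849
gripper_force: 0.0
```

```bash
cat > look.py <<'E'
from h import *
import sys
g={'c':(.565,.353),'a':(.561,.171),'d':(.4255,.369),'b':(.4225,.217)}
d=cam('top'); s=cam('side')
for k,v in jars(d,g).items(): print('top',k,v)
for k,v in jars(s,g).items(): print('side',k,v)
st=status.read_state(); print(np.round(st['eef_pos'],4),np.round(st['tcp_rot'],3),np.round(st['q'],2))
E
python3 look.py
```

```text
top c ([0.5643, 0.355, 0.109], [0.5647, 0.3546, 0.1089], 10.5)
top a None
top d ([0.4256, 0.3695, 0.109], [0.4274, 0.3702, 0.1092], 10.7)
top b None
side c None
side a ([0.5611, 0.1681, 0.109], [0.5617, 0.1666, 0.11], 8.9)
side d ([0.4296, 0.3578, 0.109], [0.4297, 0.3554, 0.1095], 7.8)
side b ([0.422, 0.2144, 0.109], [0.4209, 0.215, 0.1102], 9.0)
[0.5606 0.1651 0.3702] [-3.132e+00  1.000e-03  1.654e+00] [ 0.16 -0.02  1.74 -0.    1.43  0.08]
```

Call:
step_arm(
  deltas=[
    [0,0,0,0,0,0,85],
    [0,0,0,0,0,-30,85],
    [0,0,0,0,0,-30,85],
    [0,0,0,0,0,-20,85],
    [0,0,0,0,0,0,85],
    [0,0,0,0,0,0,85],
  ],
)

```text
t: 13.25
eef_pos: [0.5632, 0.1628, 0.297]
tcp_rot: [3.141, 0.0, 1.649]
force: [-0.2, 0.7, 1.1]
finger_gap: 0.0844
gripper_force: 0.0
```

Call:
step_arm(
  deltas=[
    [0,0,0,-2,8,0,85],
    [0,0,0,0,0,-15,85],
    [0,0,0,0,0,-15,85],
    [0,0,0,0,0,-10,85],
    [0,0,0,0,0,-6,85],
    [0,0,0,0,0,0,85],
    [0,0,0,0,0,0,46],
    [0,0,0,0,0,0,46],
    [0,0,0,0,0,0,46],
    [0,0,0,0,0,0,46],
  ],
  grip_force=30,
)

```text
t: 14.08
eef_pos: [0.5611, 0.172, 0.2512]
tcp_rot: [3.139, -0.0, 1.651]
force: [0.5, 1.1, 2.7]
finger_gap: 0.0468
gripper_force: 31.2
```

Call:
step_arm(
  deltas=[
    [0,0,-6,0,0,0,46],
    [0,0,-6,0,0,0,46],
    [0,0,-6,0,0,0,46],
    [0,0,-6,0,0,0,46],
    [0,0,-6,0,0,0,46],
    [0,0,-6,0,0,0,46],
    [0,0,-6,0,0,0,46],
    [0,0,-6,0,0,0,46],
    [0,0,-6,0,0,0,46],
    [0,0,-6,0,0,0,46],
  ],
)

```text
t: 14.92
eef_pos: [0.5607, 0.1721, 0.2511]
tcp_rot: [-3.141, -0.001, 0.599]
force: [-2.0, 0.9, 4.5]
finger_gap: 0.0469
gripper_force: 31.4
```

Call:
step_arm(
  deltas=[
    [0,0,-6,0,0,0,46],
    [0,0,-6,0,0,0,46],
    [0,0,-6,0,0,0,46],
    [0,0,-6,0,0,0,46],
    [0,0,-6,0,0,0,46],
    [0,0,0,0,0,0,46],
    [0,0,0,0,0,0,46],
  ],
)

```text
t: 15.5
eef_pos: [0.5608, 0.1722, 0.2511]
tcp_rot: [-3.14, -0.001, 0.083]
force: [-2.6, 1.9, 5.0]
finger_gap: 0.0472
gripper_force: 31.4
```

```bash
python3 - <<'E'
from h import *
d=cam('side'); u,v=map(int,proj(d,[.561,.171,.09])); I=d['img'][v-40:v+40,u-50:u+50]; cv2.imwrite('pics/s3.png',cv2.resize(I,None,fx=6,fy=6,interpolation=2)[...,::-1])
s=status.read_state(); print(s['q'],s['moment'],s['tcp_rot'])
E
```

```text
[1.70886249e-01 1.05599676e-01 1.82594851e+00 1.08609438e-03
 1.20874937e+00 1.65847688e+00] [0.46560122 0.35789754 0.00227956] [-3.14046698e+00 -1.20093836e-03  8.28209907e-02]
```

View pics/s3.png

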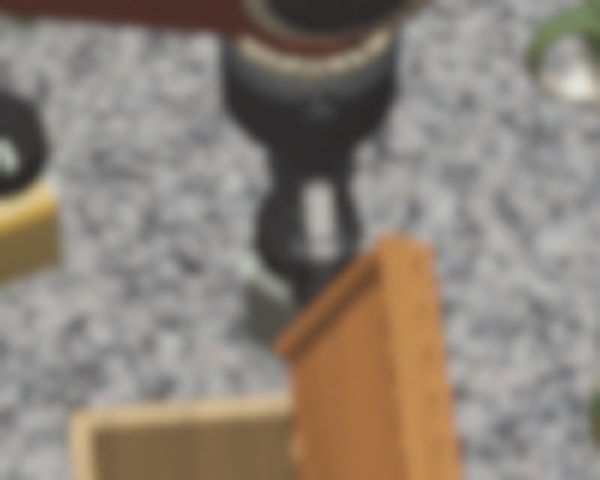

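Call:
step_arm(
  deltas=[
    [0,0,0,0,0,8,46],
    [0,0,0,0,0,20,46],
    [0,0,0,-6,0,25,46],
    [0,0,0,-10,0,30,46],
    [0,0,0,-10,0,32,46],
    [0,0,0,-10,-10,30,46],
    [0,0,0,-10,-25,0,46],
    [0,0,0,0,-25,0,46],
    [0,0,0,0,-25,0,46],
    [0,0,0,0,-25,0,46],
  ],
)

```text
t: 16.38
eef_pos: [0.5135, 0.0613, 0.394]
tcp_rot: [-3.139, 0.003, 0.083]
force: [1.0, -1.3, -3.9]
finger_gap: 0.0471
gripper_force: 32.4
```

Call:
step_arm(
  deltas=[
    [0,0,0,0,-20,0,46],
    [0,0,0,0,-12,0,46],
    [0,0,0,0,-5,0,46],
    [0,0,0,0,0,0,46],
    [0,0,0,0,0,0,46],
  ],
)

```text
t: 16.8
eef_pos: [0.5145, 0.0252, 0.3946]
tcp_rot: [-3.141, 0.001, 0.081]
force: [-1.2, -0.7, -3.0]
finger_gap: 0.0475
gripper_force: 32.5
```

Call:
step_arm(
  deltas=[
    [0,0,0,0,0,-15,46],
    [0,0,0,0,0,-25,46],
    [0,0,0,0,0,-25,46],
    [0,0,0,0,0,-25,46],
    [0,0,0,0,0,-20,46],
    [0,0,0,0,0,-10,46],
    [0,0,0,0,0,-6,46],
    [0,0,0,0,0,-4,46],
    [0,0,0,0,0,-2,46],
    [0,0,0,0,0,0,46],
  ],
)

```text
t: 17.63
eef_pos: [0.5149, 0.0251, 0.2634]
tcp_rot: [3.141, -0.001, 0.081]
force: [1.2, -2.5, -5.6]
finger_gap: 0.047
gripper_force: 35.2
```

Call:
step_arm(
  deltas=[
    [0,0,0,0,0,-1,46],
    [0,0,0,0,0,-1,46],
    [0,0,0,0,0,-0.5,46],
    [0,0,0,0,0,0,46],
  ],
)

```text
t: 17.97
eef_pos: [0.5149, 0.025, 0.2616]
tcp_rot: [-3.141, -0.001, 0.081]
force: [-1.1, -1.4, 2.8]
finger_gap: 0.0471
gripper_force: 35.8
```

Call:
step_arm(
  deltas=[
    [0,0,0,0,0,1.5,46],
    [0,0,0,0.2,-2,0,46],
    [0,0,0,0.2,-2,0,46],
    [0,0,0,0,0,-1.5,46],
    [0,0,0,0,0,0,46],
    [0,0,0,0,0,0,46],
  ],
)

```text
t: 18.47
eef_pos: [0.5152, 0.0209, 0.2617]
tcp_rot: [-3.141, -0.0, 0.08]
force: [-3.3, 1.8, 6.7]
finger_gap: 0.0472
gripper_force: 34.1
```

Call:
step_arm(
  deltas=[
    [0,0,0,0,0,0,50],
    [0,0,0,0,0,0,52],
    [0,0,0,0,0,0,53],
    [0,0,0,0,0,0,53],
  ],
)

```text
t: 18.8
eef_pos: [0.5149, 0.0208, 0.2602]
tcp_rot: [-3.142, 0.0, 0.08]
force: [0.9, 0.9, -1.0]
finger_gap: 0.053
gripper_force: 0.0
```

Call:
step_arm(
  deltas=[
    [0,0,0,0,0,10,54],
    [0,0,0,0,0,20,56],
    [0,0,0,0,0,30,70],
    [0,0,6,-5,10,30,85],
    [0,0,6,-9,20,20,85],
    [0,0,6,-9,20,10,85],
    [0,0,6,-9,20,0,85],
    [0,0,6,-9,20,0,85],
    [0,0,6,-9,20,0,85],
    [0,0,6,-9,20,0,85],
  ],
)

```text
t: 19.63
eef_pos: [0.4553, 0.1517, 0.3815]
tcp_rot: [3.141, -0.001, 0.818]
force: [-0.3, 0.0, -0.3]
finger_gap: 0.0849
gripper_force: 0.0
```

Call:
step_arm(
  deltas=[
    [0,0,6,-9,20,0,85],
    [0,0,6,-9,20,0,85],
    [0,0,6,-9,20,0,85],
    [0,0,6,-6,14,0,85],
    [0,0,6,0,0,0,85],
    [0,0,6,0,0,0,85],
    [0,0,6,0,0,0,85],
    [0,0,6,0,0,0,85],
    [0,0,0,0,0,0,85],
  ],
)

```text
t: 20.38
eef_pos: [0.4228, 0.2249, 0.3812]
tcp_rot: [3.141, -0.0, 1.653]
force: [-0.2, -0.1, 0.9]
finger_gap: 0.0847
gripper_force: 0.0
```

```bash
python3 look.py; python3 - <<'E'
from h import *
out=[]
for n in('top','side'):
    d=cam(n); u,v=map(int,proj(d,[.5145,.0206,.1])); I=d['img'][v-25:v+25,u-32:u+32]; out.append(cv2.resize(I,None,fx=6,fy=6,interpolation=2))
cv2.imwrite('pics/s4.png',np.hstack(out)[...,::-1])
E
```

```text
top c ([0.5645, 0.3551, 0.109], [0.565, 0.3549, 0.1091], 10.4)
top a None
top d None
top b None
side c ([0.5643, 0.3517, 0.109], [0.5618, 0.3481, 0.1098], 8.5)
side a None
side d None
side b ([0.422, 0.2144, 0.109], [0.4205, 0.216, 0.11], 9.0)
[0.4229 0.2249 0.381 ] [ 3.141 -0.     1.649] [ 0.33 -0.29  1.97 -0.    1.47  0.26]
```

View pics/s4.png

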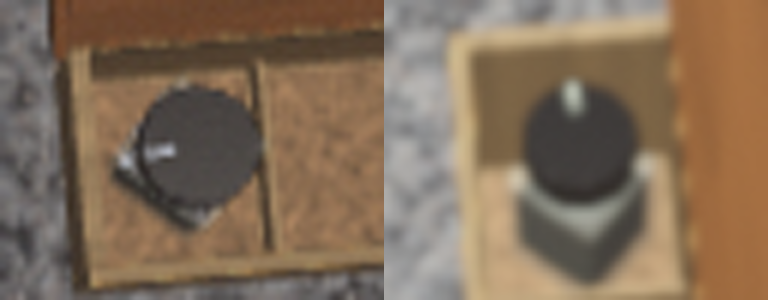

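Jar a stands upright in cell 0. In the left half of the crop its white line points at the bright dot on the left corner (120,160), so the cap is tight. Next is jar b, which hasn't moved.

Call:
step_arm(
  deltas=[
    [0,0,0,0,-7,-20,85],
    [0,0,0,0,0,-35,85],
    [0,0,0,0,0,-35,85],
    [0,0,0,0,0,-20,85],
    [0,0,0,0,0,-12,85],
    [0,0,0,0,0,-8,85],
    [0,0,0,0,0,0,85],
    [0,0,0,0,0,0,46],
    [0,0,0,0,0,0,46],
    [0,0,0,0,0,0,46],
  ],
)

```text
t: 21.42
eef_pos: [0.4237, 0.2182, 0.2524]
tcp_rot: [3.138, -0.001, 1.651]
force: [-4.2, -0.7, 1.6]
finger_gap: 0.0513
gripper_force: 1.1
```

Call:
step_arm(
  deltas=[
    [0,0,0,0,0,0,46],
    [0,0,-6,0,0,0,46],
    [0,0,-6,0,0,0,46],
    [0,0,-6,0,0,0,46],
    [0,0,-6,0,0,0,46],
    [0,0,-6,0,0,0,46],
    [0,0,-6,0,0,0,46],
    [0,0,-6,0,0,0,46],
    [0,0,-6,0,0,0,46],
    [0,0,-6,0,0,0,46],
  ],
)

```text
t: 22.25
eef_pos: [0.4236, 0.2184, 0.2524]
tcp_rot: [3.141, -0.004, 0.704]
force: [1.4, 1.3, 3.4]
finger_gap: 0.047
gripper_force: 30.4
```

Call:
step_arm(
  deltas=[
    [0,0,-6,0,0,0,46],
    [0,0,-6,0,0,0,46],
    [0,0,-6,0,0,0,46],
    [0,0,-6,0,0,0,46],
    [0,0,-6,0,0,0,46],
    [0,0,-6,0,0,0,46],
    [0,0,0,0,0,0,46],
    [0,0,0,0,0,0,46],
  ],
)

```text
t: 22.92
eef_pos: [0.424, 0.2179, 0.2522]
tcp_rot: [3.141, -0.004, 0.083]
force: [2.0, -2.6, 5.7]
finger_gap: 0.0471
gripper_force: 30.8
```

Call:
step_arm(
  deltas=[
    [0,0,0,0,0,8,46],
    [0,0,0,0,0,20,46],
    [0,0,0,0,0,30,46],
    [0,0,0,0,-5,32,46],
    [0,0,0,3,-10,32,46],
    [0,0,0,6,-18,24,46],
    [0,0,0,9,-25,0,46],
    [0,0,0,9,-25,0,46],
    [0,0,0,10,-25,0,46],
    [0,0,0,10,-25,0,46],
  ],
)

```text
t: 23.75
eef_pos: [0.4694, 0.0841, 0.3956]
tcp_rot: [-3.14, 0.002, 0.083]
force: [-0.2, 0.2, -3.6]
finger_gap: 0.047
gripper_force: 32.0
```

Call:
step_arm(
  deltas=[
    [0,0,0,10,-25,0,46],
    [0,0,0,10,-25,0,46],
    [0,0,0,10,-25,0,46],
    [0,0,0,10,-25,0,46],
    [0,0,0,6,-20,0,46],
    [0,0,0,4,-14,0,46],
    [0,0,0,0,-6,0,46],
    [0,0,0,0,0,0,46],
    [0,0,0,0,0,0,46],
  ],
)

```text
t: 24.5
eef_pos: [0.5196, -0.0546, 0.3959]
tcp_rot: [-3.14, 0.001, 0.081]
force: [0.1, -0.1, -2.4]
finger_gap: 0.0474
gripper_force: 32.0
```

Call:
step_arm(
  deltas=[
    [0,0,0,1,-0.5,-15,46],
    [0,0,0,0,0,-25,46],
    [0,0,0,0,0,-30,46],
    [0,0,0,0,0,-25,46],
    [0,0,0,0,0,-18,46],
    [0,0,0,0,0,-10,46],
    [0,0,0,0,0,-6,46],
    [0,0,0,0,0,-2.5,46],
    [0,0,0,0,0,-1,46],
    [0,0,0,0,0,-1,46],
  ],
)

```text
t: 25.33
eef_pos: [0.5216, -0.0556, 0.2644]
tcp_rot: [3.141, -0.002, 0.081]
force: [0.3, 0.0, -1.9]
finger_gap: 0.0473
gripper_force: 32.0
```

Call:
step_arm(
  deltas=[
    [0,0,0,0,0,-0.5,46],
    [0,0,0,0,0,0,46],
    [0,0,0,0,0,0,50],
    [0,0,0,0,0,0,54],
    [0,0,0,0,0,0,58],
    [0,0,0,0,0,0,60],
    [0,0,0,0,0,0,60],
  ],
)

```text
t: 25.92
eef_pos: [0.5211, -0.0557, 0.2629]
tcp_rot: [3.141, -0.001, 0.08]
force: [-0.4, -0.2, -0.3]
finger_gap: 0.0603
gripper_force: 0.0
```

Call:
step_arm(
  deltas=[
    [0,0,0,0,0,10,60],
    [0,0,0,0,0,25,60],
    [0,0,0,0,0,35,70],
    [0,0,6,-2,10,30,85],
    [0,0,6,-5,25,20,85],
    [0,0,6,-6,28,0,85],
    [0,0,6,-6,28,0,85],
    [0,0,6,-6,28,0,85],
    [0,0,6,-6,28,0,85],
    [0,0,6,-6,28,0,85],
  ],
)

```text
t: 26.75
eef_pos: [0.4834, 0.1206, 0.3836]
tcp_rot: [3.141, -0.001, 0.818]
force: [0.9, 0.6, -0.6]
finger_gap: 0.0849
gripper_force: 0.0
```

Call:
step_arm(
  deltas=[
    [0,0,6,-6,28,0,85],
    [0,0,6,-6,28,0,85],
    [0,0,6,-6,28,0,85],
    [0,0,6,-6,28,0,85],
    [0,0,6,-7,28,0,85],
    [0,0,6,-7,28,0,85],
    [0,0,6,-7,28,0,85],
    [0,0,6,-7,28,0,85],
    [0,0,0,-4,15,0,85],
    [0,0,0,0,0,0,85],
  ],
)

```text
t: 27.58
eef_pos: [0.4269, 0.3607, 0.3833]
tcp_rot: [3.141, -0.001, 1.655]
force: [0.5, 0.6, -0.5]
finger_gap: 0.0851
gripper_force: 0.0
```

```bash
python3 look.py
```

```text
top c ([0.5643, 0.355, 0.109], [0.5651, 0.355, 0.1092], 10.5)
top a None
top d ([0.4297, 0.3646, 0.109], [0.4321, 0.3628, 0.1087], 9.7)
top b None
side c ([0.5645, 0.3517, 0.109], [0.562, 0.3491, 0.1101], 8.5)
side a None
side d ([0.4252, 0.365, 0.109], [0.4263, 0.3665, 0.1103], 8.5)
side b None
[0.4278 0.3586 0.383 ] [3.141 0.    1.652] [ 0.56 -0.09  1.79 -0.    1.44  0.48]
```

Call:
step_arm(
  deltas=[
    [0,0,0,-2,10,-20,85],
    [0,0,0,0,0,-35,85],
    [0,0,0,0,0,-35,85],
    [0,0,0,0,0,-20,85],
    [0,0,0,0,0,-12,85],
    [0,0,0,0,0,-9,85],
    [0,0,0,0,0,0,85],
    [0,0,0,0,0,0,46],
    [0,0,0,0,0,0,46],
    [0,0,0,0,0,0,46],
  ],
)

```text
t: 28.52
eef_pos: [0.4267, 0.3687, 0.2535]
tcp_rot: [3.139, -0.002, 1.651]
force: [-0.8, 0.0, 0.8]
finger_gap: 0.0511
gripper_force: 1.0
```

Call:
step_arm(
  deltas=[
    [0,0,0,0,0,0,46],
    [0,0,-6,0,0,0,46],
    [0,0,-6,0,0,0,46],
    [0,0,-6,0,0,0,46],
    [0,0,-6,0,0,0,46],
    [0,0,-6,0,0,0,46],
    [0,0,-6,0,0,0,46],
    [0,0,-6,0,0,0,46],
    [0,0,-6,0,0,0,46],
    [0,0,-6,0,0,0,46],
  ],
)

```text
t: 29.35
eef_pos: [0.4269, 0.369, 0.2537]
tcp_rot: [3.14, -0.006, 0.705]
force: [3.6, -0.2, 1.3]
finger_gap: 0.047
gripper_force: 30.5
```

Call:
step_arm(
  deltas=[
    [0,0,-6,0,0,0,46],
    [0,0,-6,0,0,0,46],
    [0,0,-6,0,0,0,46],
    [0,0,-6,0,0,0,46],
    [0,0,-6,0,0,0,46],
    [0,0,-6,0,0,0,46],
    [0,0,0,0,0,0,46],
    [0,0,0,0,0,0,46],
  ],
)

```text
t: 30.02
eef_pos: [0.4271, 0.3686, 0.2536]
tcp_rot: [-3.141, -0.005, 0.084]
force: [2.9, -2.3, 5.9]
finger_gap: 0.0469
gripper_force: 30.8
```

Call:
step_arm(
  deltas=[
    [0,0,0,0,0,8,46],
    [0,0,0,0,0,20,46],
    [0,0,0,0,-5,30,46],
    [0,0,0,2,-15,32,46],
    [0,0,0,4,-22,30,46],
    [0,0,0,6,-28,23,46],
    [0,0,0,6,-30,0,46],
    [0,0,0,6,-30,0,46],
    [0,0,0,6,-30,0,46],
    [0,0,0,6,-30,0,46],
  ],
)

```text
t: 30.85
eef_pos: [0.4611, 0.1774, 0.3935]
tcp_rot: [-3.14, 0.003, 0.083]
force: [1.3, 0.5, -3.6]
finger_gap: 0.0475
gripper_force: 32.0
```

Call:
step_arm(
  deltas=[
    [0,0,0,6,-30,0,46],
    [0,0,0,6,-30,0,46],
    [0,0,0,6,-30,0,46],
    [0,0,0,6,-30,0,46],
    [0,0,0,6,-30,0,46],
    [0,0,0,6,-30,0,46],
    [0,0,0,6,-30,0,46],
    [0,0,0,6,-30,0,46],
    [0,0,0,6,-30,0,46],
    [0,0,0,4,-20,0,46],
  ],
)

```text
t: 31.68
eef_pos: [0.5196, -0.1134, 0.3932]
tcp_rot: [-3.14, 0.002, 0.081]
force: [0.3, 0.1, -3.5]
finger_gap: 0.0472
gripper_force: 32.0
```

Call:
step_arm(
  deltas=[
    [0,0,0,2,-13,0,46],
    [0,0,0,0,-6,0,46],
    [0,0,0,0,0,0,46],
    [0,0,0,0,0,0,46],
  ],
)

```text
t: 32.02
eef_pos: [0.5217, -0.1298, 0.3939]
tcp_rot: [-3.14, 0.001, 0.081]
force: [0.1, 0.5, -1.9]
finger_gap: 0.0475
gripper_force: 32.0
```

Target (527, −135); expected contact at TCP z ≈ 0.263.

Call:
step_arm(
  deltas=[
    [0,0,0,5,-5,-10,46],
    [0,0,0,0,0,-25,46],
    [0,0,0,0,0,-30,46],
    [0,0,0,0,0,-25,46],
    [0,0,0,0,0,-20,46],
    [0,0,0,0,0,-10,46],
    [0,0,0,0,0,-5,46],
    [0,0,0,0,0,-2.5,46],
    [0,0,0,0,0,-1,46],
    [0,0,0,0,0,-1,46],
  ],
)

```text
t: 32.85
eef_pos: [0.5277, -0.1358, 0.2665]
tcp_rot: [3.14, -0.003, 0.081]
force: [0.5, -0.3, -1.7]
finger_gap: 0.0471
gripper_force: 32.0
```

Call:
step_arm(
  deltas=[
    [0,0,0,0,0,-1,46],
    [0,0,0,0,0,0,46],
    [0,0,0,0,0,0,50],
    [0,0,0,0,0,0,54],
    [0,0,0,0,0,0,58],
    [0,0,0,0,0,0,60],
    [0,0,0,0,0,0,60],
  ],
)

```text
t: 33.43
eef_pos: [0.5271, -0.1357, 0.2644]
tcp_rot: [3.141, -0.001, 0.08]
force: [-0.4, -0.3, -0.4]
finger_gap: 0.0602
gripper_force: 0.0
```

Call:
step_arm(
  deltas=[
    [0,0,0,0,0,10,60],
    [0,0,0,0,0,25,60],
    [0,0,0,0,0,35,70],
    [0,0,0,0,0,38,85],
    [0,0,6,0,5,38,85],
    [0,0,6,0,15,30,85],
    [0,0,6,0,28,10,85],
    [0,0,6,0,30,0,85],
    [0,0,6,0,30,0,85],
    [0,0,6,0,30,0,85],
  ],
)

```text
t: 34.27
eef_pos: [0.5266, 0.0035, 0.4516]
tcp_rot: [3.14, -0.002, 0.713]
force: [0.5, 0.9, -1.1]
finger_gap: 0.0851
gripper_force: 0.0
```

Call:
step_arm(
  deltas=[
    [0,0,6,0,30,0,85],
    [0,0,6,0,30,0,85],
    [0,0,6,0,30,0,85],
    [0,0,6,3,30,0,85],
    [0,0,6,4,30,0,85],
    [0,0,6,5,30,0,85],
    [0,0,6,5,30,0,85],
    [0,0,6,5,30,-10,85],
    [0,0,6,5,30,-25,85],
    [0,0,0,5,30,-25,85],
  ],
)

```text
t: 35.1
eef_pos: [0.5592, 0.3041, 0.3921]
tcp_rot: [3.137, -0.001, 1.655]
force: [1.7, -0.6, -0.7]
finger_gap: 0.0846
gripper_force: 0.0
```

Call:
step_arm(
  deltas=[
    [0,0,0,5,30,0,85],
    [0,0,0,0,30,0,85],
    [0,0,0,0,18,0,85],
    [0,0,0,0,0,0,85],
    [0,0,0,0,0,0,85],
  ],
)

```text
t: 35.52
eef_pos: [0.5637, 0.3811, 0.3904]
tcp_rot: [3.141, 0.0, 1.653]
force: [0.4, -0.5, -0.6]
finger_gap: 0.0849
gripper_force: 0.0
```

```bash
python3 look.py
```

```text
top c ([0.565, 0.3543, 0.109], [0.5649, 0.3534, 0.1091], 10.3)
top a None
top d None
top b None
side c ([0.5641, 0.3497, 0.109], [0.5643, 0.3494, 0.1094], 8.6)
side a None
side d None
side b None
[0.564  0.3797 0.3905] [3.141 0.    1.651] [ 0.48  0.19  1.49 -0.    1.46  0.4 ]
```

Call:
step_arm(
  deltas=[
    [0,0,0,0.5,-25.5,-20,85],
    [0,0,0,0,0,-35,85],
    [0,0,0,0,0,-35,85],
    [0,0,0,0,0,-25,85],
    [0,0,0,0,0,-15,85],
    [0,0,0,0,0,-8,85],
    [0,0,0,0,0,0,85],
    [0,0,0,0,0,0,46],
    [0,0,0,0,0,0,46],
    [0,0,0,0,0,0,46],
  ],
)

```text
t: 36.45
eef_pos: [0.5653, 0.3553, 0.2546]
tcp_rot: [3.138, -0.001, 1.651]
force: [0.2, -0.0, -0.2]
finger_gap: 0.0513
gripper_force: 0.0
```

Call:
step_arm(
  deltas=[
    [0,0,0,0,0,0,46],
    [0,0,-6,0,0,0,46],
    [0,0,-6,0,0,0,46],
    [0,0,-6,0,0,0,46],
    [0,0,-6,0,0,0,46],
    [0,0,-6,0,0,0,46],
    [0,0,-6,0,0,0,46],
    [0,0,-6,0,0,0,46],
    [0,0,-6,0,0,0,46],
    [0,0,-6,0,0,0,46],
  ],
)

```text
t: 37.28
eef_pos: [0.5655, 0.3552, 0.2546]
tcp_rot: [3.139, -0.005, 0.704]
force: [1.2, -0.8, 3.6]
finger_gap: 0.0473
gripper_force: 30.6
```

Call:
step_arm(
  deltas=[
    [0,0,-6,0,0,0,46],
    [0,0,-6,0,0,0,46],
    [0,0,-6,0,0,0,46],
    [0,0,-6,0,0,0,46],
    [0,0,-6,0,0,0,46],
    [0,0,-6,0,0,0,46],
    [0,0,0,0,0,0,46],
    [0,0,0,0,0,0,46],
  ],
)

```text
t: 37.95
eef_pos: [0.5655, 0.3549, 0.2546]
tcp_rot: [3.141, -0.005, 0.083]
force: [1.7, -2.0, 5.7]
finger_gap: 0.047
gripper_force: 30.7
```

Call:
step_arm(
  deltas=[
    [0,0,0,0,0,8,46],
    [0,0,0,0,0,20,46],
    [0,0,0,-2,-5,30,46],
    [0,0,0,-6,-15,32,46],
    [0,0,0,-7,-22,30,46],
    [0,0,0,-7,-28,25,46],
    [0,0,0,-7,-30,0,46],
    [0,0,0,-7,-30,0,46],
    [0,0,0,-7,-30,0,46],
    [0,0,0,-7,-30,0,46],
  ],
)

```text
t: 38.78
eef_pos: [0.5134, 0.1639, 0.3966]
tcp_rot: [-3.141, 0.001, 0.083]
force: [0.1, 0.1, -2.2]
finger_gap: 0.047
gripper_force: 31.8
```

Call:
step_arm(
  deltas=[
    [0,0,0,0,-30,0,46],
    [0,0,0,0,-30,0,46],
    [0,0,0,0,-30,0,46],
    [0,0,0,0,-30,0,46],
    [0,0,0,2,-30,0,46],
    [0,0,0,3,-30,0,46],
    [0,0,0,3,-30,0,46],
    [0,0,0,3,-30,0,46],
    [0,0,0,3,-30,0,46],
    [0,0,0,3,-30,0,46],
  ],
)

```text
t: 39.62
eef_pos: [0.531, -0.1362, 0.3965]
tcp_rot: [-3.14, 0.001, 0.083]
force: [0.8, 1.1, -2.4]
finger_gap: 0.0468
gripper_force: 31.7
```

Call:
step_arm(
  deltas=[
    [0,0,0,0,-30,0,46],
    [0,0,0,0,-25,0,46],
    [0,0,0,0,-10,0,46],
    [0,0,0,0,0,0,46],
    [0,0,0,0,0,0,46],
  ],
)

```text
t: 40.03
eef_pos: [0.5312, -0.1998, 0.3964]
tcp_rot: [-3.14, 0.001, 0.081]
force: [-0.0, -0.2, -2.1]
finger_gap: 0.0472
gripper_force: 31.9
```

Call:
step_arm(
  deltas=[
    [0,0,0,2,-11.5,0,46],
    [0,0,0,0,0,-20,46],
    [0,0,0,0,0,-30,46],
    [0,0,0,0,0,-30,46],
    [0,0,0,0,0,-25,46],
    [0,0,0,0,0,-15,46],
    [0,0,0,0,0,-7,46],
    [0,0,0,0,0,-2,46],
    [0,0,0,0,0,-1,46],
    [0,0,0,0,0,-1,46],
  ],
)

```text
t: 40.87
eef_pos: [0.5342, -0.2117, 0.2677]
tcp_rot: [3.14, -0.003, 0.081]
force: [-0.7, -0.3, -1.9]
finger_gap: 0.0468
gripper_force: 31.9
```

Call:
step_arm(
  deltas=[
    [0,0,0,0,0,-1,46],
    [0,0,0,0,0,0,46],
    [0,0,0,0,0,0,50],
    [0,0,0,0,0,0,53],
    [0,0,0,0,0,0,54],
    [0,0,0,0,0,0,54],
  ],
)

```text
t: 41.37
eef_pos: [0.5337, -0.2118, 0.2656]
tcp_rot: [3.141, -0.001, 0.08]
force: [-0.1, -0.5, -0.7]
finger_gap: 0.0539
gripper_force: 0.0
```

Call:
step_arm(
  deltas=[
    [0,0,0,0,0,10,54],
    [0,0,0,0,0,25,54],
    [0,0,0,0,0,35,54],
    [0,0,0,0,0,38,54],
    [0,0,0,0,0,38,54],
    [0,0,0,-30,20,20,54],
    [0,0,0,-30,20,0,54],
    [0,0,0,-40,0,0,54],
    [0,0,0,-30,0,0,54],
    [0,0,0,0,0,0,54],
  ],
)

```text
t: 42.2
eef_pos: [0.4001, -0.1708, 0.4318]
tcp_rot: [3.14, -0.0, 0.079]
force: [1.0, 0.2, -0.0]
finger_gap: 0.054
gripper_force: 0.0
```

```bash
python3 look.py|tail -1; python3 - <<'E'
from h import *
out=[]
for n in('top','side'):
    d=cam(n); u,v=map(int,proj(d,[.53,-.11,.1])); I=d['img'][v-34:v+34,u-90:u+90] if n=='top' else d['img'][v-90:v+90,u-34:u+34]; out.append(cv2.resize(I,None,fx=4.2 if n=='top' else 3,fy=4.2 if n=='top' else 3,interpolation=2))
h=max(o.shape[0] for o in out)
cv2.imwrite('pics/t5.png',out[0][...,::-1]); cv2.imwrite('pics/s5.png',out[1][...,::-1])
E
```

```text
[ 0.4027 -0.1715  0.4321] [ 3.14e+00 -2.00e-03  8.00e-02] [-0.57 -0.44  1.99  0.    1.58  0.92]
```

View pics/t5.png

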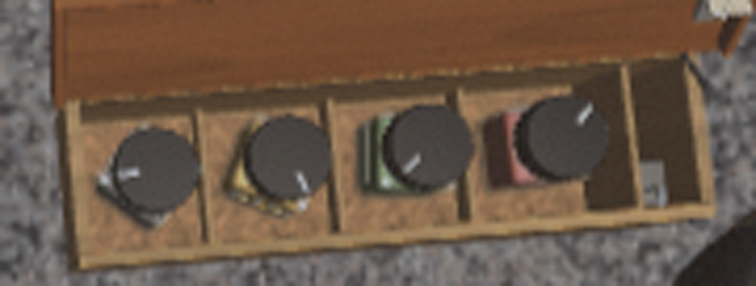

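View pics/s5.png

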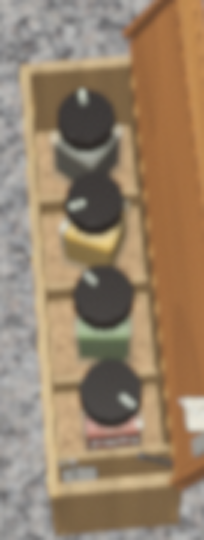

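All four jars stand in their own cells: a, b, d, c from left to right. Every white line points at a jar corner, in line with its dot, so the caps are tight. The lid stands open. Now I'll bracket the lid edge again and lead it back.

Call:
step_arm(
  deltas=[
    [0,0,6,0,7,15,46],
    [0,0,6,0,7,0,46],
    [0,0,6,10,7,0,46],
    [0,0,6,15,7,0,46],
    [0,0,6,15,7,0,46],
    [0,0,6,15,7,0,46],
    [0,0,6,15,7,0,46],
    [0,0,6,15,7,0,46],
    [0,0,6,15,7,0,46],
    [0,0,6,15,6,0,46],
  ],
)

```text
t: 43.23
eef_pos: [0.5205, -0.102, 0.4456]
tcp_rot: [-3.141, -0.0, 1.134]
force: [-0.0, 0.4, 1.4]
finger_gap: 0.0461
gripper_force: 0.0
```

Call:
step_arm(
  deltas=[
    [0,0,6,20,0,0,46],
    [0,0,6,20,0,0,46],
    [0,0,6,20,0,0,46],
    [0,0,6,20,0,0,46],
    [0,0,6,15,0,0,46],
    [0,0,0,0,0,0,46],
    [0,0,0,0,0,0,46],
  ],
)

```text
t: 43.82
eef_pos: [0.6146, -0.1024, 0.4449]
tcp_rot: [-3.14, -0.001, 1.65]
force: [0.1, -0.2, -0.6]
finger_gap: 0.0462
gripper_force: 0.0
```

Call:
step_arm(
  deltas=[
    [0,0,0,-2,0,-15,46],
    [0,0,0,0,0,-20,46],
    [0,0,0,0,0,-15,46],
    [0,0,0,0,0,-12,46],
    [0,0,0,0,0,-8,46],
    [0,0,0,0,0,0,42],
    [0,0,0,0,0,0,36],
    [0,0,0,0,0,0,34],
    [0,0,0,0,0,0,34],
  ],
)

```text
t: 44.57
eef_pos: [0.6117, -0.1028, 0.3775]
tcp_rot: [3.139, 0.001, 1.651]
force: [0.9, 0.6, -0.8]
finger_gap: 0.034
gripper_force: 0.0
```

Call:
step_arm(
  deltas=[
    [0,0,0,-2.5,-0.2,0.5,34],
    [0,0,0,-2.5,-0.2,0.5,34],
    [0,0,0,-2.5,-0.2,0.5,34],
    [0,0,0,-2.5,-0.2,1,34],
    [0,0,0,-2.5,-0.2,1,34],
    [0,0,0,-2.5,-0.2,1,34],
    [0,0,0,-2.5,-0.2,1,33],
    [0,0,0,-2.5,-0.2,1,32],
    [0,0,0,-2.5,-0.2,1,32],
    [0,0,0,-2.5,-0.2,1,32],
  ],
)

```text
t: 45.4
eef_pos: [0.5861, -0.1047, 0.3844]
tcp_rot: [-3.141, -0.0, 1.651]
force: [0.5, -0.1, -0.4]
finger_gap: 0.0319
gripper_force: 0.2
```

Call:
step_arm(
  deltas=[
    [0,0,0,-2.5,-0.2,0.5,32],
    [0,0,0,-2.5,-0.2,0.5,32],
    [0,0,0,-2.5,-0.2,0.5,32],
    [0,0,0,-2.5,-0.2,0,32],
    [0,0,0,-2.5,-0.2,0,32],
    [0,0,0,-2.5,-0.2,0,32],
    [0,0,0,-2.5,-0.2,0,32],
    [0,0,0,-2.5,-0.2,0,33],
    [0,0,0,-2.5,-0.2,0,34],
    [0,0,0,-2.5,-0.2,0,34],
  ],
)

```text
t: 46.23
eef_pos: [0.5612, -0.1067, 0.3859]
tcp_rot: [-3.141, -0.0, 1.651]
force: [1.6, 0.4, 0.5]
finger_gap: 0.0338
gripper_force: 0.1
```

```bash
python3 - <<'E'
from h import *
for r in lid(): print(r)
E
```

```text
(np.float64(0.16), 7, [16.0, 20.0, 23.0])
(np.float64(0.22), 116, [9.0, 19.0, 30.0])
(np.float64(0.24), 500, [30.0, 41.0, 52.0])
(np.float64(0.25), 21, [31.0, 35.0, 50.0])
```

Call:
step_arm(
  deltas=[
    [0,0,0,-2.5,-0.2,0,34],
    [0,0,0,-2.5,-0.2,0,34],
    [0,0,0,-2.5,-0.2,0,34],
    [0,0,0,-2.5,-0.2,-0.5,34],
    [0,0,0,-2.5,-0.2,-0.5,34],
    [0,0,0,-2.5,-0.2,-0.5,35],
    [0,0,0,-2.5,-0.2,-0.5,36],
    [0,0,0,-2.5,-0.2,-0.5,36],
    [0,0,0,-2.5,-0.2,-1,37],
    [0,0,0,-2.5,-0.2,-1,38],
  ],
)

```text
t: 47.12
eef_pos: [0.5362, -0.1087, 0.3814]
tcp_rot: [-3.142, 0.0, 1.651]
force: [0.1, -0.4, 0.3]
finger_gap: 0.038
gripper_force: 0.0
```

Call:
step_arm(
  deltas=[
    [0,0,0,-2.5,-0.2,-1,39],
    [0,0,0,-2.5,-0.2,-1,40],
    [0,0,0,-2.5,-0.2,-1,41],
    [0,0,0,-2.5,-0.2,-1,42],
    [0,0,0,-2.5,-0.2,-1,43],
    [0,0,0,-2.5,-0.2,-1,44],
    [0,0,0,-2,-0.2,0,46],
    [0,0,0,0,0,0,46],
    [0,0,0,0,0,0,46],
    [0,0,0,0,0,0,46],
  ],
)

```text
t: 47.95
eef_pos: [0.5195, -0.1101, 0.3756]
tcp_rot: [3.141, 0.0, 1.651]
force: [0.1, -0.6, -0.4]
finger_gap: 0.046
gripper_force: 0.0
```

```bash
python3 - <<'E'
from h import *
for r in lid(): print(r)
E
```

```text
(np.float64(0.15), 62, [41.0, 44.0, 47.0])
(np.float64(0.16), 111, [36.0, 39.0, 43.0])
(np.float64(0.17), 110, [30.0, 33.0, 36.0])
(np.float64(0.18), 122, [23.0, 27.0, 31.0])
(np.float64(0.19), 137, [-28.0, 20.0, 25.0])
(np.float64(0.2), 122, [12.0, 15.0, 19.0])
(np.float64(0.21), 126, [4.0, 9.0, 12.0])
(np.float64(0.22), 377, [-21.0, -13.0, 6.0])
(np.float64(0.23), 224, [-12.0, -5.0, 1.0])
```

Call:
step_arm(
  deltas=[
    [0,0,0,0,0,15,46],
    [0,0,0,0,0,25,46],
    [0,0,0,0,0,25,30],
    [0,0,0,15,1,0,0],
    [0,0,0,15,1,0,0],
    [0,0,0,16,2,0,0],
    [0,0,0,0,0,0,0],
    [0,0,0,0,0,-20,0],
    [0,0,0,0,0,-20,0],
    [0,0,0,0,0,-16,0],
  ],
)

```text
t: 48.83
eef_pos: [0.565, -0.106, 0.3831]
tcp_rot: [-3.14, -0.0, 1.651]
force: [0.7, -0.5, -1.2]
finger_gap: 0.0001
gripper_force: 0.0
```

Call:
step_arm(
  deltas=[
    [0,0,0,-5,-0.4,-1,0],
    [0,0,0,-5,-0.4,-1,0],
    [0,0,0,-3.5,-0.3,-2,0],
    [0,0,0,-3.5,-0.3,-2,0],
    [0,0,0,-3.5,-0.3,-2,0],
    [0,0,0,-3.5,-0.3,-2,0],
    [0,0,0,-3.5,-0.3,-2.5,0],
    [0,0,0,-3,-0.2,-3,0],
    [0,0,0,-3,-0.2,-3,0],
    [0,0,0,-3,-0.2,-3,0],
  ],
)

```text
t: 49.67
eef_pos: [0.5287, -0.109, 0.3629]
tcp_rot: [3.141, 0.0, 1.651]
force: [0.0, -0.0, 1.4]
finger_gap: -0.0001
gripper_force: 0.7
```

```bash
python3 - <<'E'
from h import *
for r in lid(): print(r)
d=cam('side'); I=d['img'][230:430,240:400]; cv2.imwrite('pics/s6.png',cv2.resize(I,None,fx=3,fy=3,interpolation=2)[...,::-1])
E
```

```text
(np.float64(0.15), 109, [34.0, 39.0, 44.0])
(np.float64(0.16), 198, [25.0, 30.0, 37.0])
(np.float64(0.17), 203, [13.0, 20.0, 26.0])
(np.float64(0.18), 208, [3.0, 9.0, 16.0])
(np.float64(0.19), 228, [-28.0, -2.0, 5.0])
(np.float64(0.2), 414, [-40.0, -18.0, -6.0])
(np.float64(0.21), 317, [-33.0, -25.0, -17.0])
```

View pics/s6.png

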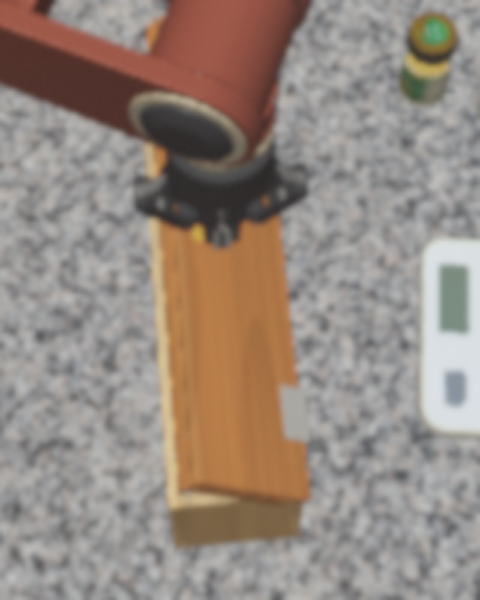

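The side crop shows the closed fingers (215,235) pushing down on the lid just behind the brass dot (197,232). I'll continue down the arc.

Call:
step_arm(
  deltas=[
    [0,0,0,-3.5,-0.3,-3.5,0],
    [0,0,0,-3.5,-0.3,-3.5,0],
    [0,0,0,-3.5,-0.3,-3.5,0],
    [0,0,0,-3.5,-0.3,-3.5,0],
    [0,0,0,-3.5,-0.3,-3.5,0],
    [0,0,0,-3,-0.2,-3.7,0],
    [0,0,0,-3,-0.2,-3.7,0],
    [0,0,0,-3,-0.2,-3.7,0],
    [0,0,0,-3,-0.2,-3.7,0],
    [0,0,0,-3,-0.2,-2.5,0],
  ],
)

```text
t: 50.6
eef_pos: [0.4961, -0.1115, 0.3277]
tcp_rot: [-3.142, -0.0, 1.651]
force: [1.9, 0.0, 1.3]
finger_gap: 0.0001
gripper_force: 0.9
```

Call:
step_arm(
  deltas=[
    [0,0,0,-3,-0.2,-2.5,0],
    [0,0,0,-3,-0.2,-2.5,0],
    [0,0,0,-2.5,-0.2,-2,0],
    [0,0,0,0,0,0,0],
  ],
)

```text
t: 50.93
eef_pos: [0.4873, -0.112, 0.3205]
tcp_rot: [-3.14, -0.0, 1.651]
force: [0.0, -1.0, 0.8]
finger_gap: 0.0002
gripper_force: 0.4
```

Call:
step_arm(
  deltas=[
    [0,0,0,-2,0,-2,0],
    [0,0,0,0,0,-2,0],
    [0,0,0,0,0,-2,0],
    [0,0,0,0,0,-2,0],
    [0,0,0,0,0,-2,0],
    [0,0,0,0,0,-1.5,0],
    [0,0,0,0,0,-1,0],
    [0,0,0,0,0,-0.5,0],
    [0,0,0,0,0,0,0],
  ],
)

```text
t: 51.68
eef_pos: [0.4859, -0.1121, 0.3093]
tcp_rot: [-3.14, -0.0, 1.651]
force: [-6.0, -0.4, 9.0]
finger_gap: 0.0001
gripper_force: 4.6
```

Pressed to the stop with 9 N. Release and move clear.

Call:
step_arm(
  deltas=[
    [0,0,0,0,0,2,0],
    [0,0,0,0,0,3,0],
    [0,0,0,0,0,5,0],
    [0,0,0,0,0,15,0],
    [0,0,0,-10,0,25,0],
    [0,0,0,-15,10,30,0],
    [0,0,0,-15,25,20,0],
    [0,0,0,0,30,0,0],
    [0,0,0,0,30,0,0],
    [0,0,0,0,30,0,0],
  ],
)

```text
t: 52.52
eef_pos: [0.4455, 0.0141, 0.409]
tcp_rot: [3.14, 0.0, 1.65]
force: [0.8, 0.5, -0.3]
finger_gap: -0.0001
gripper_force: 0.0
```

Call:
step_arm(
  deltas=[
    [0,0,0,0,30,0,0],
    [0,0,0,0,30,0,0],
    [0,0,0,0,30,0,0],
    [0,0,0,0,20,0,0],
    [0,0,0,0,0,0,0],
    [0,0,0,0,0,0,0],
    [0,0,0,0,0,0,0],
    [0,0,0,0,0,0,0],
    [0,0,0,0,0,0,0],
    [0,0,0,0,0,0,0],
  ],
)

```text
t: 53.35
eef_pos: [0.446, 0.1222, 0.4082]
tcp_rot: [3.142, 0.0, 1.65]
force: [-0.9, 0.7, -0.1]
finger_gap: 0.0003
gripper_force: 0.0
```

```bash
python3 - <<'E'
from h import *
print(lid())
d=cam('top','t7.png'); x,y,z=inbox(cloud(d)); m=(x>-.05)&(x<.03)&(abs(y)<.18); print(np.nanpercentile(z[m],[5,50,95]))
for lo,hi in((-.05,-.035),(.015,.03)): k=m&(x>lo)&(x<hi); print(np.nanmedian(z[k]))
E
```

```text
[(np.float64(0.15), 11, [-45.0, 35.0, 43.0])]
[0.1385791  0.14170928 0.14481328]
0.1419735385348011
0.1415525062856735
```

View pics/t7.png

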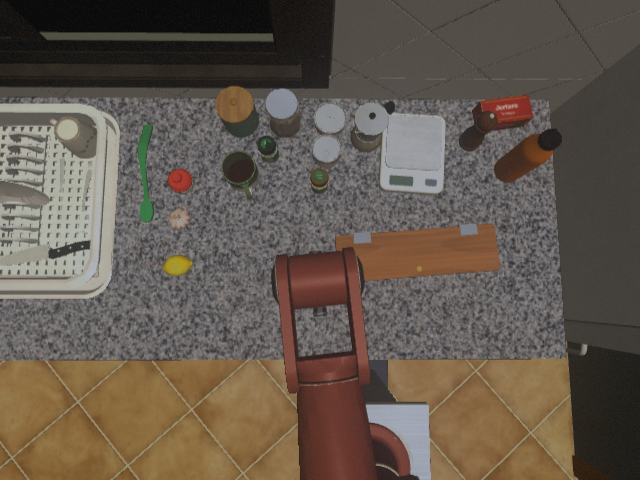

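The lid lies flat and latched at z = 141.6 mm, front and back alike. The lemon (178,265) and garlic (179,218) haven't moved, and the arm touches nothing.

```bash
python3 -c "
from bench import ticket
print(ticket.sign_off())"
```

```text
the job is handed in; nothing more can be done
None
```

The job is handed in: all four square jars stand upright in their own cells with the caps turned tight, the lid is pressed shut and lies flat, and the round jar, lemon and garlic were left alone; the sign-off returned no verdict.

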